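# Flip one storage box shut and the tea box open

## Task

The sugar is done with and tea is next: with a fingertip, tip the open lid of the low, wide white box over so that it falls shut, and flip up the lid of the tall white box by its thumb tab, past upright, so that it stays leaning back open by itself. Only push, gently: grip and lift nothing, leave both boxes standing where they are, and do not disturb the other things on the worktop.

Things in the scene. Friction and masses are not known exactly. Their poses are not given: they have to be found in the camera images.
- tall_box: the tall storage box, white enamelled tin, 110 deep (x) by 110 wide (y) by 100 high without its lid, walls 5 mm, loose on the worktop, about 0.95 kg. Origin: centre of its underside; z up; its front, with the lid's thumb tab, faces its own -x; the lid's hinge runs along its y at the top of its back rim, x = +55, z = 101 mm
- tall_lid (a joint): lid hinge, rad: 0 = shut flat on the rim, 1.57 = upright, 2.0 = stop, leaning back open. Starts at 0. Swings freely, slightly damped, 0.07 N m of weight: before upright it falls shut, past upright it falls back to its stop. The lid is a wooden plate, 114 mm from hinge line to front edge, 10 thick; when upright its underside faces the box's -x
- tall_lid_tab (a point): tall box: middle of the lid's thumb tab: half-way across the front edge, level with the lid's underside, 48 wide, 8 thick, 24 mm proud of the lid edge and 28 of the box's front wall, so a fingertip fits under it. The point is 124 mm from the hinge line, 4 above the lid's underside (lid shut: box frame x = -69, y = 0, z = 105 mm)
- low_box: the low, wide storage box, white enamelled tin, 110 deep (x) by 150 wide (y) by 60 high without its lid, walls 5 mm, loose on the worktop, about 0.95 kg. Origin: centre of its underside; z up; its front, with the lid's thumb tab, faces its own -x; the lid's hinge runs along its y at the top of its back rim, x = +55, z = 61 mm
- low_lid (a joint): lid hinge, rad: 0 = shut flat on the rim, 1.57 = upright, 2.0 = stop, leaning back open. Starts open, at about 2.0. Swings freely, slightly damped, 0.07 N m of weight: before upright it falls shut, past upright it falls back to its stop. The lid is a wooden plate, 114 mm from hinge line to front edge, 10 thick; when upright its underside faces the box's -x
- low_lid_tab (a point): low box: middle of the lid's thumb tab: half-way across the front edge, level with the lid's underside, 48 wide, 8 thick, 24 mm proud of the lid edge and 28 of the box's front wall, so a fingertip fits under it. The point is 124 mm from the hinge line, 4 above the lid's underside (lid shut: box frame x = -69, y = 0, z = 65 mm)
- coffee: glass jar of instant coffee with a stopper lid, 75 wide, 111 high, standing in one row with the two boxes; to be left alone. Origin: centre of its underside
- tea_packet: card box of tea bags, 58 x 69, 78 high, at the back; to be left alone. Origin: centre of its underside
- mug: white dotted mug, 82 wide (114 with its handle), 91 high, on the right; to be left alone. Origin: centre of its underside
- tumbler: fluted clear drinking glass, 65 wide, 79 high, at the back; to be left alone. Origin: centre of its underside

How it is judged:
At the end, for the whole second after the job is handed in: the tall box's lid leans back open (over 1.8 rad) and the low box's lid is shut (under 0.1 rad), both at rest; both boxes stand upright within 50 mm of where they stood, and the coffee jar, tea packet, mug and tumbler within 40 mm of where they stood (value of joint tall_lid above 1.8 rad and value of joint low_lid below 0.1 rad and velocity of joint tall_lid between -0.1 and 0.1 rad/s and velocity of joint low_lid between -0.1 and 0.1 rad/s and distance of each of tall_box, low_box from where it was at the start of the episode below 0.05 m and angle between each of tall_box, low_box's own z axis and vertical below 0.05 rad and distance of each of coffee, tea_packet, mug, tumbler from where it was at the start of the episode below 0.04 m); the robot touches nothing.
It fails at once if a box is lifted or tipped (height (world z) of any of tall_box, low_box above 0.015 m or angle between any of tall_box, low_box's own z axis and vertical above 0.2 rad).
It fails at once if a box or its lid is pinched or pushed hard (over 30 N) (contact force between any of the fingers, the arm and tall_box above 30 N or contact force between any of the fingers, the arm and low_box above 30 N).
It fails at once if a box is shoved more than 50 mm (distance of any of tall_box, low_box from where it was at the start of the episode above 0.05 m).
It fails at once if a bystander is pushed more than 40 mm or tipped ((distance of coffee from where it was at the start of the episode above 0.04 m or angle between coffee's own z axis and vertical above 0.5 rad) or (distance of tea_packet from where it was at the start of the episode above 0.04 m or angle between tea_packet's own z axis and vertical above 0.5 rad) or (distance of mug from where it was at the start of the episode above 0.04 m or angle between mug's own z axis and vertical above 0.5 rad) or (distance of tumbler from where it was at the start of the episode above 0.04 m or angle between tumbler's own z axis and vertical above 0.5 rad)).
It also fails if it takes over 58 s, if anything falls off the work surface, if the arm or the gripper's body presses on something with over 40 N, if the wrist force passes 120 N, or if a joint passes its speed limit or range.

## Robot

A 6-joint arm with a two-finger parallel gripper is mounted at the origin on a cart in front of the work surface, level with it; the furniture and walls round the work are solid. World frame = base frame: x ahead of the robot, y to its left, z up, the work surface at z = 0. Lengths are in m, angles in rad, forces in N, time in s.
With the tool pointing down it reaches from about 0.3 to 0.85 m from the base axis. Payload 4.2 kg.
Tool frame: the origin (TCP) lies on the centre line of the jaws, within the pads' length; the fingertips stand 11 mm ahead of it and the grasp point (between the pads) lies 8 mm behind it (arm.tips_ahead is the z of the fingertips in the tool frame, in m); z points along the fingers, y is the line along which they close (so a half turn about z gives the same grasp; the last joint's range is limited). The gripper opens to 91 mm and grips with 3 to 60 N. Pads are 32 mm wide; open, the fingers measure 118 mm over their backs; the gripper's body (76 mm by 178 mm) begins 60 mm behind the grasp point.
Start: joints at [1.317, 0.32, 1.565, -0, 1.257, -0.02], TCP at [0.133, 0.559, 0.225] pointing down, gripper open.
Joint ranges: [-3.11, 3.11], [-0.84, 2.01], [0.21, 2.61], [-1.34, 4.49], [0.05, 2.63], [-2.56, 2.56]. Speed limits (rad/s): [2.57, 2.57, 3.14, 3.14, 3.14, 3.14].

## Interface

Orientations are given as a rotation vector (axis times angle).
In Python, from workcell import arm gives the robot as it stands. Calls block until the motion is done:
- arm.move_pose(position, orientation): joint-space move of the TCP to a pose.
- arm.move_linear(position, rate=0.15, ori=None): straight line of the TCP; ori=None keeps the orientation; rate is the mean speed in m/s.
- arm.goto_joints(angles): joint-space move.
- arm.open_gripper() and arm.close(): open the fingers fully, or close them until they stop; the grip force is fixed at half the most.
- arm.wait(seconds).
- arm.solve_ik(position, orientation): joint angles nearest the present ones, or None.
- arm.sense(): the state.
- arm.camera(name): name is "scene" or "top" or "wrist"; returns a dict with "image" (400x640x3 uint8, blue, green, red), "fx", "fy", "cx", "cy" (pixels), "R" (3x3) and "t" (3): a world point X has camera coordinates R X + t. Camera axes: x right, y down, z forward; pixel columns grow to the right and rows downward; lengths in m; the calibration is good to about 2 mm. A picture is of the moment at which its call begins. There is no depth.
A pose or a line that the arm cannot do raises arm.Unreachable and nothing moves.
- arm.close_job(): hands the job in, once; it reports no verdict.
Trained networks look in a picture, given as the dict that the camera call returned (one of the last four; its "shot" number tells which), for a name from the list of things; names that differ only in an ending like _2 or _b are one class to them, and where a whole thing is asked for, a point or a joint stands for the part that bears it (a point fixed in the world has none). Each returns a list of dicts, best first, with "score" (0 to 1); they miss things now and then, are a little off and sometimes report something else, mostly with a low value. They report only what shows in the picture. A call takes as long as a camera call.
- arm.cut_out(picture, target): "region" (400x640 bool, what is visible of it).
- arm.mark_of(picture, target): "position" ([x, y, z] in m, in the coordinates of the camera as it stood for that picture, good to about 4 mm: a listed point, or the origin of a listed thing).
The state is a dict: "time_s": time; "qpos": joint angles; "joint_vel": joint speeds; "effort": joint torques, N m; "position": TCP position; "ee_rot": TCP orientation; "wrist_force": force on the tool from outside, world axes, zero at the start; "moment": the same for the moment, N m; "grip_width": finger opening in m.
Only numpy, scipy, OpenCV 4.12 (cv2) and the standard library are available. Lean on these libraries where they do the work, as an engineer would, in place of code of your own. Each camera call takes 0.05 s, during which the arm holds its last target. There are 200 camera calls.

## Working session

There is one attempt and no reset: what is moved stays moved. The work goes in short steps, each a Python script; the robot and the scene stay as the last script left them, time stands still between calls to the robot, and variables do not carry over. Pictures are saved under pics/ and viewed, on a budget of 10 in all, crops included, one or two more only if the job needs it, and the job is handed in when it is done.

```bash
mkdir -p pics; cat > h.py <<'E'
import numpy as np, cv2
from workcell import arm
def world(pic,p): return pic["R"].T@(np.array(p)-pic["t"])
def proj(pic,X):
    c=pic["R"]@np.array(X)+pic["t"]; return (pic["fx"]*c[0]/c[2]+pic["cx"],pic["fy"]*c[1]/c[2]+pic["cy"])
E
python3 - <<'E'
from h import *
np.set_printoptions(precision=3,suppress=True)
ims=[]
for n in ["scene","top"]:
    p=arm.camera(n); ims.append(p["image"]); print(n,"cam at",-p["R"].T@p["t"])
    for t in ["tall_box","low_box","tall_lid_tab","low_lid_tab","coffee","tea_packet","mug","tumbler"]:
        print(t,[(world(p,d["position"]),round(d["score"],2)) for d in arm.mark_of(p,t)[:2]])
    cv2.imwrite(f"pics/{n}0.png",p["image"])
print(arm.sense()["time_s"],arm.sense()["ee_rot"],arm.tips_ahead)
E
```

```text
scene cam at [-0.426 -0.584  1.116]
tall_box [(array([ 0.517, -0.257,  0.002]), 0.96)]
low_box [(array([ 0.53 ,  0.233, -0.001]), 0.93)]
tall_lid_tab [(array([ 0.444, -0.262,  0.106]), 0.76)]
low_lid_tab [(array([0.642, 0.241, 0.174]), 0.57)]
coffee [(array([ 0.543, -0.015,  0.004]), 0.58)]
tea_packet []
mug [(array([ 0.429, -0.461,  0.001]), 0.9)]
tumbler [(array([ 0.739, -0.138,  0.001]), 0.55)]
top cam at [ 0.492 -0.108  1.693]
tall_box [(array([ 0.513, -0.254, -0.001]), 0.71), (array([ 0.445, -0.257,  0.105]), 0.36)]
low_box [(array([ 0.528,  0.24 , -0.002]), 0.63)]
tall_lid_tab [(array([ 0.447, -0.257,  0.107]), 0.8)]
low_lid_tab [(array([0.638, 0.25 , 0.178]), 0.63)]
coffee [(array([ 0.539, -0.02 ,  0.003]), 0.67)]
tea_packet [(array([0.733, 0.123, 0.004]), 0.83)]
mug [(array([ 0.428, -0.457, -0.   ]), 0.65)]
tumbler [(array([ 0.735, -0.138,  0.001]), 0.87), (array([0.641, 0.249, 0.176]), 0.21)]
0.9 [0.366 3.12  0.   ] 0.011
```

View pics/scene0.png

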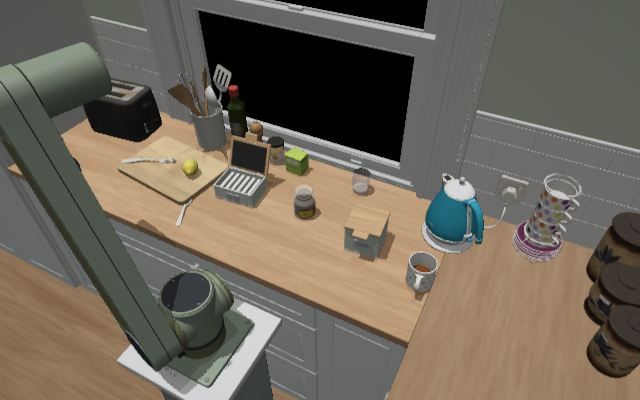

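View pics/top0.png

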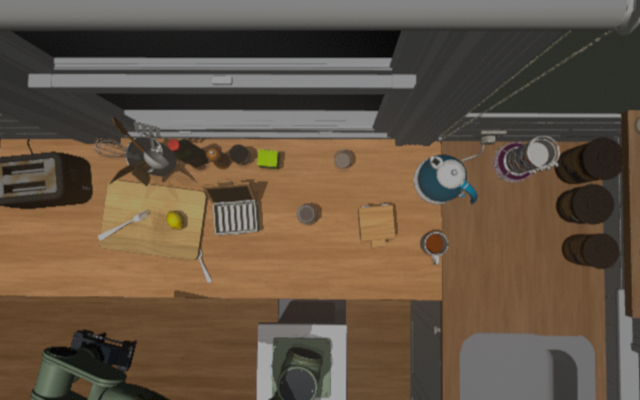

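The two views agree. The low box is at about (0.53, 0.237) with its lid leaning back. Its tab is near top-view (235,187), and a jar stands behind it at (238,155). The tall box is at about (0.515, -0.256), with its tab at top-view (378,243). Both boxes are yawed by about +0.06 rad. Next I check reach, then deal with the low lid.

```bash
cat >> h.py <<'E'
from scipy.spatial.transform import Rotation as Ro
def ori(pitch,yaw,flip=1):
    "tool z pitched below horizontal, heading yaw; closing line horizontal"
    z=np.array([np.cos(pitch)*np.cos(yaw),np.cos(pitch)*np.sin(yaw),-np.sin(pitch)])
    y=flip*np.array([-np.sin(yaw),np.cos(yaw),0]); return np.column_stack([np.cross(y,z),y,z])
def rv(M): return Ro.from_matrix(M).as_rotvec()
# tall lid: box centre, yaw; corner = upper front edge of fingertip (box frame x,z)
TB=np.array([.515,-.256]); TY=.055
def tcp_for(bx,bz,M,yaw=TY):
    c=np.array([TB[0]+bx*np.cos(yaw),TB[1]+bx*np.sin(yaw),bz])
    up=np.cross(M[:,2],[-np.sin(yaw),np.cos(yaw),0]); up*=np.sign(up[2])
    return c-.016*up-.011*M[:,2]
E
python3 - <<'E'
from h import *
np.set_printoptions(precision=2,suppress=True)
for f in (1,-1):
    print("down",f,[arm.solve_ik(p,rv(ori(np.pi/2,.065,f))) for p in ([.4,.3,.35],[.685,.25,.33],[.685,.25,.161],[.56,.24,.161])])
    for pd in (20,30,40,50):
        M=ori(np.radians(pd),TY,f)
        print(f,pd,[arm.solve_ik(tcp_for(x,z,M),rv(M)) for x,z in ((-.12,.2),(-.12,.08),(-.062,.08),(-.03,.19),(.073,.2))])
E
```

```text
down 1 [array([ 0.62,  0.14,  1.49,  0.  ,  1.51, -1.02]), array([ 0.33,  0.55,  0.93,  0.  ,  1.66, -1.3 ]), array([ 0.33,  0.6 ,  1.25,  0.  ,  1.29, -1.3 ]), array([ 0.39,  0.42,  1.58,  0.  ,  1.14, -1.25])]
1 20 [array([-1.35,  0.31,  2.51,  1.61,  1.19,  1.91]), array([-1.35,  0.72,  2.6 ,  1.8 ,  1.26,  1.38]), array([-1.16,  0.71,  2.56,  1.96,  1.27,  1.45]), array([-1.07,  0.37,  2.45,  1.89,  1.1 ,  1.9 ]), array([-0.82,  0.39,  2.31,  2.08,  0.97,  1.98])]
1 30 [array([-1.28,  0.17,  2.43,  1.47,  1.01,  2.21]), array([-1.28,  0.53,  2.56,  1.78,  1.04,  1.63]), array([-1.1 ,  0.53,  2.51,  1.93,  1.01,  1.68]), array([-1.01,  0.24,  2.37,  1.71,  0.87,  2.19]), array([-0.78,  0.29,  2.22,  1.85,  0.73,  2.28])]
1 40 [array([-1.18,  0.08,  2.33,  1.25,  0.86,  2.55]), array([-1.18,  0.37,  2.49,  1.67,  0.81,  1.93]), array([-1.01,  0.39,  2.43,  1.8 ,  0.76,  1.98]), None, None]
1 50 [None, array([-1.06,  0.27,  2.41,  1.41,  0.62,  2.33]), array([-0.91,  0.3 ,  2.34,  1.49,  0.56,  2.4 ]), None, None]
down -1 [array([ 0.62,  0.14,  1.49, -0.  ,  1.51,  2.13]), array([ 0
[... 491 characters left out ...]
  1.78,  1.04, -1.51]), array([-1.1 ,  0.53,  2.51,  1.93,  1.01, -1.46]), array([-1.01,  0.24,  2.37,  1.71,  0.87, -0.95]), array([-0.78,  0.29,  2.22,  1.85,  0.73, -0.86])]
-1 40 [array([-1.18,  0.08,  2.33,  1.25,  0.86, -0.59]), array([-1.18,  0.37,  2.49,  1.67,  0.81, -1.21]), array([-1.01,  0.39,  2.43,  1.8 ,  0.76, -1.16]), array([-0.93,  0.16,  2.27,  1.41,  0.7 , -0.56]), array([-0.72,  0.24,  2.12,  1.44,  0.57, -0.41])]
-1 50 [array([-1.06,  0.03,  2.23,  0.95,  0.79, -0.21]), array([-1.06,  0.27,  2.41,  1.41,  0.62, -0.81]), array([-0.91,  0.3 ,  2.34,  1.49,  0.56, -0.74]), array([-0.84,  0.12,  2.16,  1.  ,  0.64, -0.09]), array([-0.66,  0.22,  2.  ,  0.92,  0.56,  0.14])]
```

```bash
python3 - <<'E'
from h import *
np.set_printoptions(precision=3,suppress=True)
o=rv(ori(np.pi/2,.065,1))
arm.close()
arm.move_linear([.15,.5,.36])
arm.move_pose([.4,.3,.36],o)
arm.move_pose([.686,.25,.30],o)
p=arm.camera("scene"); cv2.imwrite("pics/s1.png",cv2.resize(p["image"][90:230,150:350],None,fx=3,fy=3))
print(arm.sense()["time_s"],arm.sense()["position"],arm.sense()["grip_width"])
for d in arm.mark_of(p,"low_lid_tab")[:1]: print(world(p,d["position"]))
E
```

```text
5.8167 [0.685 0.251 0.302] 0.0005690271353288772
[0.638 0.242 0.173]
```

View pics/s1.png

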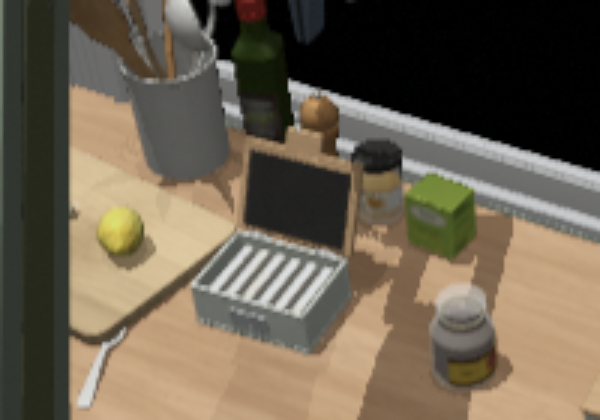

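The crop shows the lid open. The jar (375,180) and grinder (320,115) stand behind it, and both are lower than the lid tab. I'll go down behind the tab and pull towards the robot.

```bash
python3 - <<'E'
from h import *
np.set_printoptions(precision=2,suppress=True)
arm.move_linear([.686,.25,.161],rate=.12); print(arm.sense()["wrist_force"])
for x in np.arange(.67,.565,-.0125):
    arm.move_linear([x,.25-(.686-x)*.065,.161],rate=.06); s=arm.sense(); print(round(x,3),s["wrist_force"])
    if np.linalg.norm(s["wrist_force"])>12: break
arm.wait(.8)
arm.move_linear([x,.24,.30])
p=arm.camera("scene"); cv2.imwrite("pics/s2.png",cv2.resize(p["image"][90:230,150:350],None,fx=3,fy=3))
print(s["time_s"])
for t in("low_lid_tab","low_box"):
  for d in arm.mark_of(p,t)[:1]: print(t,world(p,d["position"]),d["score"])
E
```

```text
[-0.25  0.06 -0.04]
0.67 [ 0.71  0.48 -0.61]
0.658 [ 0.97 -0.03 -0.13]
0.645 [ 0.81  0.03 -0.18]
0.633 [ 0.25  0.2  -0.55]
0.62 [ 1.   -0.24  0.13]
0.608 [ 0.36  0.13 -0.03]
0.595 [0.29 0.03 0.37]
0.583 [-0.37  0.39 -0.8 ]
0.57 [ 0.03 -0.17  0.12]
10.4583
low_lid_tab [0.46 0.23 0.07] 0.96
low_box [ 0.52  0.23 -0.  ] 0.66
```

View pics/s2.png

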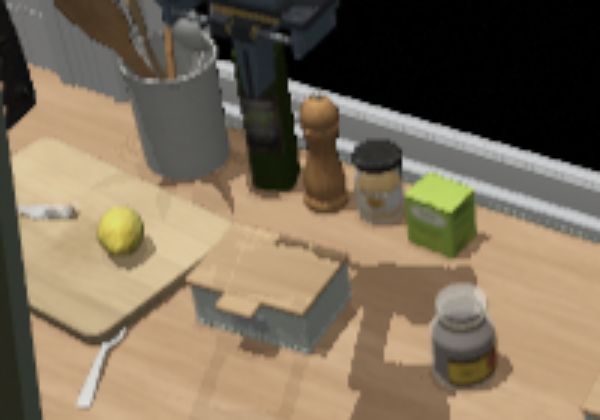

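The low lid lies flat shut (tab at about (240,305) in the crop). Next is the tall box: a 40° pitched fingertip goes under the tab, then follows the lid's arc.

```bash
python3 - <<'E'
from h import *
M=ori(np.radians(40),TY,-1); o=rv(M)
arm.move_linear([.42,.16,.36],rate=.25)
arm.move_pose([.35,-.1,.38],rv(ori(np.pi/2,-.4,1)))
arm.move_pose(tcp_for(-.14,.26,M),o)
arm.move_linear(tcp_for(-.13,.072,M),rate=.15,ori=o)
s=arm.sense(); print(s["time_s"],s["qpos"].round(2) if hasattr(s["qpos"],"round") else s["qpos"])
arm.move_linear(tcp_for(-.064,.072,M),rate=.05); print(np.round(arm.sense()["wrist_force"],2))
p=arm.camera("scene"); im=p["image"].copy()
cv2.imwrite("pics/s3.png",cv2.resize(im[150:320,260:480],None,fx=3,fy=3))
E
```

```text
16.8667 [-1.21  0.39  2.51  1.67  0.82 -1.26]
[-0.09  0.19 -0.29]
```

View pics/s3.png

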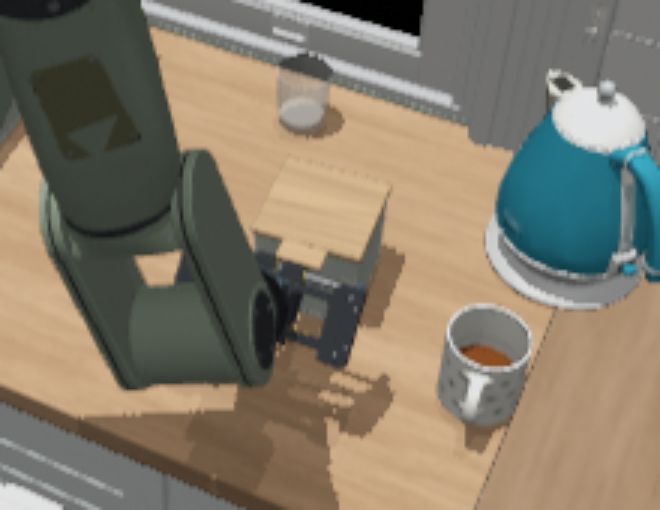

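The tip is under the tab (about (303,255) in the crop), with no contact force and the arm clear of the mug. Lifting along the arc.

```bash
python3 - <<'E'
from h import *
M=ori(np.radians(40),TY,-1)
arm.move_linear(tcp_for(-.064,.100,M),rate=.04); print(np.round(arm.sense()["wrist_force"],2))
for i,f in enumerate(np.arange(.1,1.8,.1)):
    r=.119-.012*min(f,1)
    arm.move_linear(tcp_for(.055-r*np.cos(f),.101+r*np.sin(f),M),rate=.06)
    w=arm.sense()["wrist_force"]; print(round(f,1),np.round(w,2))
    if np.linalg.norm(w)>12: print("STOP"); break
    if abs(f-.7)<.01: cv2.imwrite("pics/s4.png",cv2.resize(arm.camera("scene")["image"][130:300,260:480],None,fx=3,fy=3))
arm.wait(.5)
cv2.imwrite("pics/s5.png",cv2.resize(arm.camera("scene")["image"][130:300,260:480],None,fx=3,fy=3)); print(arm.sense()["time_s"])
E
```

```text
[-0.27 -0.05 -1.02]
0.1 [ 0.1   0.09 -0.59]
0.2 [-0.72  0.76 -0.01]
0.3 [-0.09  0.06  0.08]
0.4 [-0.06  0.5   0.04]
0.5 [ 0.8  -1.15 -0.9 ]
0.6 [-0.46 -1.51 -0.23]
0.7 [ 0.06 -0.45  0.61]
0.8 [-0.58 -0.29  0.28]
0.9 [-0.72 -0.13 -0.04]
1.0 [-0.68 -0.58  0.77]
1.1 [-0.5   0.25  0.  ]
1.2 [-0.49 -0.17  0.57]
1.3 [-1.05 -0.51 -0.51]
1.4 [ 0.79  0.55 -0.64]
1.5 [ 0.08 -0.42 -0.38]
1.6 [-1.16 -0.45  0.36]
1.7 [ 0.21 -0.49  0.06]
25.525
```

View pics/s5.png

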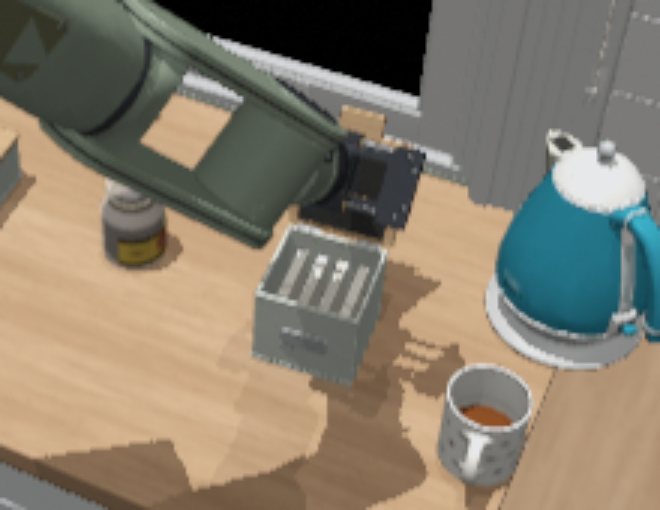

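The lid is up behind the gripper, with its tab visible at (362,122). I'll back out straight, then check.

```bash
python3 - <<'E'
from h import *
np.set_printoptions(precision=3,suppress=True)
M=ori(np.radians(40),TY,-1)
arm.move_linear(tcp_for(.03,.205,M),rate=.05)
arm.move_linear(tcp_for(-.14,.24,M),rate=.12)
arm.goto_joints([1.317,.32,1.565,0,1.257,-.02]) if False else None
arm.wait(1)
for n in ("scene","top"):
    p=arm.camera(n)
    for t in ["tall_box","low_box","tall_lid_tab","low_lid_tab","coffee","tea_packet","mug","tumbler"]:
        print(n,t,[(world(p,d["position"]),round(d["score"],2)) for d in arm.mark_of(p,t)[:1]])
    cv2.imwrite(f"pics/{n}6.png",p["image"])
print(arm.sense()["time_s"],arm.sense()["wrist_force"])
E
```

```text
scene tall_box [(array([ 0.515, -0.255,  0.003]), 0.97)]
scene low_box [(array([ 0.527,  0.234, -0.001]), 0.48)]
scene tall_lid_tab [(array([ 0.625, -0.244,  0.21 ]), 0.97)]
scene low_lid_tab [(array([ 0.516, -0.255,  0.001]), 0.23)]
scene coffee [(array([ 0.542, -0.017,  0.004]), 0.53)]
scene tea_packet [(array([0.737, 0.126, 0.001]), 0.7)]
scene mug [(array([ 0.428, -0.461,  0.005]), 0.87)]
scene tumbler [(array([ 0.741, -0.138,  0.003]), 0.71)]
top tall_box [(array([ 0.514, -0.253, -0.001]), 0.84)]
top low_box [(array([ 0.532,  0.237, -0.   ]), 0.87)]
top tall_lid_tab [(array([ 0.517, -0.254,  0.005]), 0.7)]
top low_lid_tab [(array([0.46 , 0.232, 0.067]), 0.64)]
top coffee [(array([ 0.541, -0.019,  0.002]), 0.86)]
top tea_packet [(array([0.734, 0.122, 0.001]), 0.93)]
top mug [(array([ 0.427, -0.455,  0.002]), 0.66)]
top tumbler [(array([ 0.737, -0.138, -0.003]), 0.85)]
29.95 [-0.064 -0.242 -0.291]
```

View pics/scene6.png

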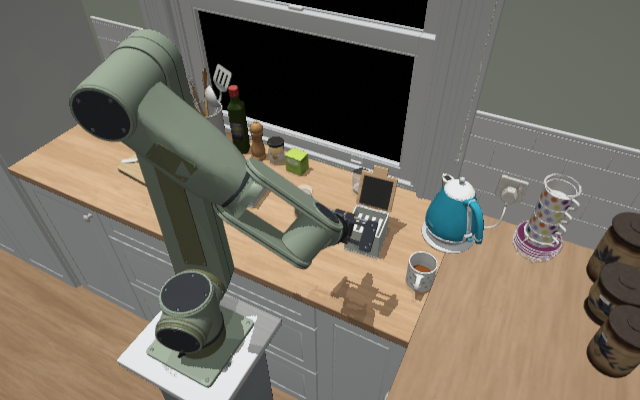

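The tall lid leans back at about 2.0 rad (tab seen at (382,173)), the low lid's tab is at its shut height, and the arm is clear. Handing in.

```bash
python3 -c "
from workcell import arm
print(arm.close_job())"
```

```text
the job is handed in; nothing more can be done
None
```

Both lids are where you wanted them, and I handed the job in at about 30 s of the 58 s allowed. I used the closed gripper as a fingertip. From behind, it tipped the low box's lid shut. From under the thumb tab, it swung the tall box's lid up past upright, and the lid then fell back to its stop.

**Last checks:**
- **Tall lid:** its tab was at about (0.625, -0.244, 0.210), which puts the lid at about 2.0 rad, leaning back open.
- **Low lid:** its tab was at about z = 0.067, and the shut height is 0.065. The lid also looked flat shut in the close-up picture.
- **Boxes and bystanders:** both boxes and the coffee jar, mug and tumbler were within about 5 mm of their starting positions. That is within what the networks can resolve.
- **Forces:** wrist force readings between steps stayed below about 2 N. After the gripper backed away, it was clear and touching nothing.

**Checks that disagreed:** two of the network's last tab readings were wrong. It placed the low lid's tab in the scene view (score 0.23) and the tall lid's tab in the top view (score 0.70) at the tall box's origin. I discarded both, because for each tab the other view agreed with the pictures. The tea packet was missed in the first scene view, but both later views showed it in place.

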